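# Stack a battery pack in its assembly jig and close the jig with the clamp bar

### The job

Take the clamp bar off the jig and set it aside, then build the battery pack squarely in the jig's pocket: first the black base shell, then every green cell lying on the bench, then the orange cover on top (it must keep its face up), each lying flat and fully down between the red guides. Finally lay the clamp bar back across both cradles of the jig, flat and centred, and leave the other things on the bench where they are.

Things in the scene. Friction and masses are not known exactly. Their poses are not given: they have to be found in the camera images.
- jig: assembly jig fixed to the bench (it does not move during a run; its place and yaw differ from start to start): aluminium plate 172 x 84 x 10 mm with four red L-shaped corner guides around a pocket and an aluminium cradle pillar at each end of its length. Origin: centre of its underside, on the bench; x along its 172 mm length, z up
- jig_pocket (a point): centre of the pocket floor, 10 mm above the bench, axes as the jig's. Pocket 94 mm (jig x) by 54 mm (jig y), 2 mm clearance each side of a part. The red guides stand upright to 50 mm above the bench, then flare outward 4 mm up to 60 mm. Both long sides are open over their middle 58 mm, so fingers closing along jig y can carry a part by its middle right down to the floor
- jig_cradle (a point): point midway between the two cradles at the height of their seats, 66 mm above the bench, axes as the jig's; the bar's origin lies here when the bar is home. The seats are 14 mm long in x, centred 73 mm either side of this point along jig x; each has cheeks 28 mm apart in y that rise 9 mm above the seat
- base: black base shell of the pack, flat slab 90 x 50 x 12 mm (x, y, z), about 120 g, thin steel sockets on one short end; lies flat on the bench. Origin at its middle, x along its length, z up; either end may point either way in the pocket
- cell1: flat battery cell, green slab with one steel-coloured end band, 90 x 50 x 8 mm (x, y, z), about 90 g; lies flat on the bench; origin at its middle, x along its length; either face may be up and either end may point either way. Two to four of the four cells are present; an absent one reads None throughout
- cell2: flat battery cell, green slab with one steel-coloured end band, 90 x 50 x 8 mm (x, y, z), about 90 g; lies flat on the bench; origin at its middle, x along its length; either face may be up and either end may point either way. Two to four of the four cells are present; an absent one reads None throughout
- cell3: flat battery cell, green slab with one steel-coloured end band, 90 x 50 x 8 mm (x, y, z), about 90 g; lies flat on the bench; origin at its middle, x along its length; either face may be up and either end may point either way. Two to four of the four cells are present; an absent one reads None throughout
- cell4: flat battery cell, green slab with one steel-coloured end band, 90 x 50 x 8 mm (x, y, z), about 90 g; lies flat on the bench; origin at its middle, x along its length; either face may be up and either end may point either way. Two to four of the four cells are present; an absent one reads None throughout
- cover: orange cover of the pack with a black panel and four white dots on its upper face, 90 x 50 x 8 mm (x, y, z), about 70 g, lies flat on the bench face up. Origin at its middle, x along its length, z up; either end may point either way in the pocket
- bar: steel clamp bar 170 x 20 x 12 mm (x, y, z), 250 g, with a black grip block on the middle of its top, 44 x 16 x 22 mm (34 mm tall in all), to pinch across its 16 mm (bar y). Starts across the jig's cradles, over the pocket. Origin: centre of its underside, x along its length. The bench 0.43 m straight ahead of the robot, before the jig, is bare: room to set it aside
- tape_roll: yellow tape roll lying flat, 90 mm across, 18 mm high; leave alone. Origin: centre of its underside
- phone: black phone, 146 x 70 x 9 mm, lying flat; leave alone. Origin: centre of its underside
- screwdriver: red-handled screwdriver, 130 mm long, lying on the bench; leave alone
- mug: white mug, 76 mm wide, 85 mm high; leave alone. Origin: centre of its underside
Mind the look-alikes: they are no part of the job. Several things look just like the cover: the one meant starts farthest to the robot's right.

How it is judged:
By the outcome, as a careful person would: the job done as asked, in the order asked, and still so for the second after the job is handed in, with the robot touching nothing.
Of cell1, cell2, cell3, cell4 only 2 to 4 are there at a start; the rules pass over those that are not, and their reading is None.
At some moment in a run one of base, cover, cell1, cell2, cell3, cell4 may be knocked a few centimetres aside while the robot is not near it.
It also fails if it takes over 210 s, if anything falls off the work surface, if the arm or the gripper's body presses on something with over 40 N, if the wrist force passes 120 N, or if a joint passes its speed limit or range.

### The arm

A 7-joint arm with a two-finger parallel gripper is mounted at the origin on the work surface. World frame = base frame: x ahead of the robot, y to its left, z up, the work surface at z = 0. Lengths are in m, angles in rad, forces in N, time in s.
With the tool pointing down it reaches from about 0.35 to 0.9 m from the base axis. Payload 8.1 kg.
Tool frame: the origin (TCP) lies on the centre line of the jaws, within the pads' length; the fingertips stand 11 mm ahead of it and the grasp point (between the pads) lies 8 mm behind it (arm.nose_length is the distance from the TCP to the fingertips, in m); z points along the fingers, y is the line along which they close (so a half turn about z gives the same grasp; the last joint's range is limited). The gripper opens to 92 mm and grips with 3 to 60 N. Pads are 19 mm wide; open, the fingers measure 130 mm over their backs; the gripper's body (75 mm by 190 mm) begins 47 mm behind the grasp point.
Start: joints at [-1.398, 0.434, 0.025, 1.573, -0.012, 1.134, -0.075], TCP at [0.17, 0.601, 0.238] pointing down, gripper open.
Joint ranges: [-2.62, 2.62], [-0.44, 2.09], [-1.27, 1.32], [0.08, 2.57], [-1.32, 4.46], [0.12, 2], [-2.74, 2.74]. Speed limits (rad/s): [2.22, 2.22, 3.01, 3.01, 3.14, 3.14, 3.14].

### API

Orientations are given as a rotation vector (axis times angle).
In Python, from cell import arm gives the robot as it stands.
- The arm moves only by the tool jog_arm, never from a script. Its argument "moves" is a list of rows, each a list of 4 numbers: the shift along the tool's x, y, z in m, then the turn about the tool's z in rad. In form: [[tx, ty, tz, spin], ...]. A call has 1 to 20 rows; each row is the pose to reach, as a shift and turn from the pose commanded when the call began, along the tool's axes at that moment; what a row does not reach only later rows make up. A row lasts 1/8 s, in which the tool goes at most 62.5 mm and 10.7 degrees, less where a joint would pass 70% of its speed; a pose out of reach is approached as far as the arm can. A call with a gripper value outside its range is refused whole. "hand" is the finger opening in m, from 0 to 0.0918, set as the call begins (left out, the last holds). The fingers move at their own pace and stop on an object; "newtons" is the grip in N (left out, the last holds). Time passes only in rows, so rows that repeat a pose let the fingers close. It gives the time, the measured TCP pose, the force, the opening and the grip force at its end, in the units of the state.
- arm.observe(): the state, without advancing time (a new reading comes with each control period).
- arm.get_image(name): name is "scene" or "top"; returns a dict with "color" (400x640x3 uint8, red, green, blue), "z_map" (400x640 float32, m along the optical axis (not along the pixel's ray), 0 where there is no reading), "fx", "fy", "cx", "cy" (pixels), "rvec" (rotation vector, rad) and "tvec" (3), from world to camera coordinates, as OpenCV has them. Camera axes: x right, y down, z forward; pixel columns grow to the right and rows downward; lengths in m; the calibration is good to about 2 mm. A picture is of the moment at which its call begins.
- arm.sign_off(): hands the job in; it is judged then, once.
The state is a dict: "clock": time; "joints": joint angles; "dq": joint speeds; "joint_efforts": joint torques, N m; "position": TCP position; "ee_rot": TCP orientation; "force": force on the tool from outside, world axes, zero at the start; "ft_torque": the same for the moment, N m; "width": opening from 0.0 (shut) to 1.0 (fully open); "gripper_force": force on a finger pad.
Only numpy, scipy, OpenCV 4.12 (cv2) and the standard library are available. Lean on these libraries where they do the work, as an engineer would, in place of code of your own. Each camera call takes 0.05 s, during which the arm holds its last target. There are 200 camera calls.

## Working session

There is one attempt and no reset: what is moved stays moved. The work goes in short steps, Python scripts to look and compute and a tool call to move; the robot and the scene stay as the last step left them, time stands still between calls to the robot, and variables do not carry over. Pictures are saved under pics/ and viewed, at most 14 in all, crops included, and the job is handed in when it is done.

Besides the shell and the picture viewer there is one more tool, called after "Emit:" as a command line: name --pt "numbers of a row" for each row, then --argument value for the rest. jog_arm: Moves the arm, as the interface text tells. Its arguments: {"type":"object","properties":{"moves":{"type":"array"},"hand":{"type":"number"},"newtons":{"type":"number"}},"required":["moves"]}

```bash
mkdir -p pics; ls; python3 - <<'E'
from cell import arm
import cv2,numpy as np
print(arm.observe())
for n in("top","scene"):
    d=arm.get_image(n); cv2.imwrite(f"pics/{n}0.png",d["color"][:,:,::-1]); np.savez(f"pics/{n}0.npz",**d)
    R=cv2.Rodrigues(np.array(d["rvec"]))[0]; print(n,d["fx"],d["cx"],d["cy"],(-R.T@d["tvec"]),R)
E
```

```text
pics
{'clock': 0.0, 'joints': array([-1.3975781 ,  0.4351889 ,  0.02498391,  1.57411767, -0.0115639 ,
        1.13399322, -0.07511943]), 'dq': array([-0.00167428,  0.00085756,  0.00029862, -0.00073054, -0.00036202,
        0.0006443 , -0.00017748]), 'joint_efforts': array([-9.93828835e-04, -6.67842221e+01,  9.84621719e-01, -3.14453638e+01,
       -6.04641368e-02,  4.30758926e-02,  1.74804127e-04]), 'position': array([0.17014399, 0.60087287, 0.23695831]), 'ee_rot': array([-4.32007850e-01, -3.11170957e+00,  2.45450992e-03]), 'force': array([0.39828129, 0.57245119, 0.67812662]), 'ft_torque': array([ 0.01686782,  0.03070305, -0.00132222]), 'gripper_force': 0.0, 'width': 0.999596685498078}
top 461.54878274315206 310.85774151435254 205.72990718442196 [0.38792203 0.0722927  1.44041144] [[ 0.01800888 -0.99981137 -0.00727372]
 [-0.99175491 -0.01693965 -0.12702456]
 [ 0.12687738  0.00950132 -0.9918729 ]]
scene 486.73524851050337 317.40125403512457 199.00867899789836 [1.28519608 0.38496513 1.10712814] [[-0.41593048  0.90939002  0.00341103]
 [ 0.71308218  0.32846777 -0.61937285]
 [-0.5643719  -0.2551837  -0.78508957]]
```

View pics/top0.png

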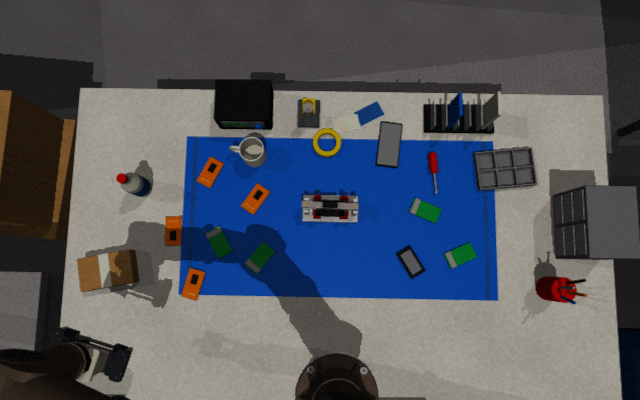

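View pics/scene0.png

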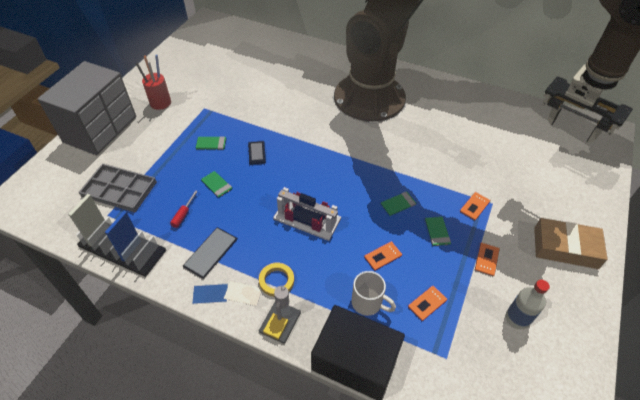

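The top view (robot at the bottom, +y to the left) shows:
- Orange look-alikes at (255,199), (210,172), (173,231) and (194,284). The one farthest right is (255,199).
- Cells at (425,210), (460,255), (219,243) and (260,258).
- Black base at (410,262), which could be confused with the phone at (389,144).
- Jig at (330,208).

The scene view agrees. Next I'll measure these and check them in one crop.

```bash
cat > h.py <<'E'
import cv2,numpy as np
from cell import arm
def grab(n,f=None):
    d=arm.get_image(n); 
    if f: cv2.imwrite(f"pics/{f}.png",d["color"][:,:,::-1])
    return d
def load(n): return dict(np.load(f"pics/{n}.npz"))
def cam(d):
    R=cv2.Rodrigues(np.array(d["rvec"],float))[0]; return R,-R.T@np.array(d["tvec"],float)
def pix(d,P):
    R,_=cam(d); c=np.atleast_2d(P)@R.T+d["tvec"]; return np.c_[d["fx"]*c[:,0]/c[:,2]+d["cx"],d["fy"]*c[:,1]/c[:,2]+d["cy"]]
def plane(d,uv,z):
    R,C=cam(d); uv=np.atleast_2d(uv).astype(float)
    r=np.c_[(uv[:,0]-d["cx"])/d["fx"],(uv[:,1]-d["cy"])/d["fy"],np.ones(len(uv))]@R
    return C+r*((z-C[2])/r[:,2])[:,None]
def cloud(d):
    v,u=np.mgrid[:400,:640]; R,_=cam(d); z=d["z_map"]
    p=np.stack([(u-d["cx"])/d["fx"]*z,(v-d["cy"])/d["fy"]*z,z],-1)-np.array(d["tvec"]); return p@R
def nonmat(d,k=4):
    im=cv2.resize(d["color"],None,fx=k,fy=k,interpolation=cv2.INTER_CUBIC).astype(int)
    s=im.sum(2)+1; b=im[...,2]/s   # blue share
    return (b<0.5).astype(np.uint8),im
def rect(d,uv,z,k=4,mask=None,amin=500):
    """slab silhouette near pixel uv -> (centre xy, long, short, yaw of long axis) on plane z"""
    m=nonmat(d,k)[0] if mask is None else mask
    cs,_=cv2.findContours(m,cv2.RETR_EXTERNAL,cv2.CHAIN_APPROX_NONE)
    cs=[c for c in cs if cv2.contourArea(c)>amin]
    c=min(cs,key=lambda c:abs(cv2.pointPolygonTest(c,(uv[0]*k,uv[1]*k),True)) if cv2.pointPolygonTest(c,(uv[0]*k,uv[1]*k),True)<0 else 0)
    w=plane(d,(c[:,0,:]+0.5)/k-0.5,z)[:,:2]
    (cx,cy),(a,b),_=cv2.minAreaRect((w*1000).astype(np.float32)); bx=cv2.boxPoints(cv2.minAreaRect((w*1000).astype(np.float32)))
    e=[bx[1]-bx[0],bx[2]-bx[1]]; l=max(e,key=np.linalg.norm)
    yaw=(np.arctan2(l[1],l[0])+np.pi/2)%np.pi-np.pi/2
    return np.round([cx,cy,max(a,b),min(a,b)],1),round(float(yaw),4)
E
python3 - <<'E'
from h import *
t=load("top0"); s=load("scene0")
for n,uv,z in[("cover",(255,199),.004),("c1",(425,210),.004),("c2",(460,255),.004),("c3",(219,243),.004),("c4",(260,258),.004),("base",(410,262),.006)]:
    r=rect(t,uv,z); p=pix(s,[*(r[0][:2]/1000),z])[0]
    print(n,r,rect(s,p,z), p.round())
c=cloud(t); zz=c[...,2]
j=c[185:232,295:365]
for lo,hi in((-.005,.005),(.005,.015),(.04,.07),(.07,.09),(.09,.12)):
    q=j[(j[...,2]>lo)&(j[...,2]<hi)]; print(lo,len(q),q.mean(0).round(4) if len(q) else'')
def crop(d,x,y,w,h,k): return cv2.resize(d["color"][y:y+h,x:x+w,::-1],None,fx=k,fy=k,interpolation=cv2.INTER_CUBIC)
a=crop(t,290,175,80,60,5); b=crop(t,235,170,80,60,5); e=crop(s,260,170,80,60,5); f=crop(t,385,235,80,60,5)
cv2.imwrite("pics/crop1.png",np.vstack([np.hstack([a,b]),np.hstack([e,f])]))
E
```

```text
cover (array([ 624. ,   66.8, 2128.6, 1278.8]), -1.5572) (array([ 230.7,  -32. , 2656.9, 1642.9]), -1.1358) [311. 239.]
c1 (array([ 624. ,   66.8, 2128.6, 1278.8]), -1.5572) (array([ 230.7,  -32. , 2656.9, 1642.9]), -1.1358) [311. 239.]
c2 (array([ 624. ,   66.8, 2128.6, 1278.8]), -1.5572) (array([ 230.7,  -32. , 2656.9, 1642.9]), -1.1358) [311. 239.]
c3 (array([ 624. ,   66.8, 2128.6, 1278.8]), -1.5572) (array([ 230.7,  -32. , 2656.9, 1642.9]), -1.1358) [311. 239.]
c4 (array([ 624. ,   66.8, 2128.6, 1278.8]), -1.5572) (array([ 230.7,  -32. , 2656.9, 1642.9]), -1.1358) [311. 239.]
base (array([ 623.7,   66.8, 2125.6, 1277. ]), -1.5572) (array([ 232.6,  -31.2, 2652.1, 1639.9]), -1.1358) [311. 238.]
-0.005 1594 [0.5652 0.0261 0.0008]
0.005 902 [0.5601 0.0301 0.0096]
0.04 171 [0.5629 0.0266 0.0564]
0.07 369 [0.5654 0.0312 0.0779]
0.09 86 [0.5661 0.0313 0.0993]
```

View pics/crop1.png

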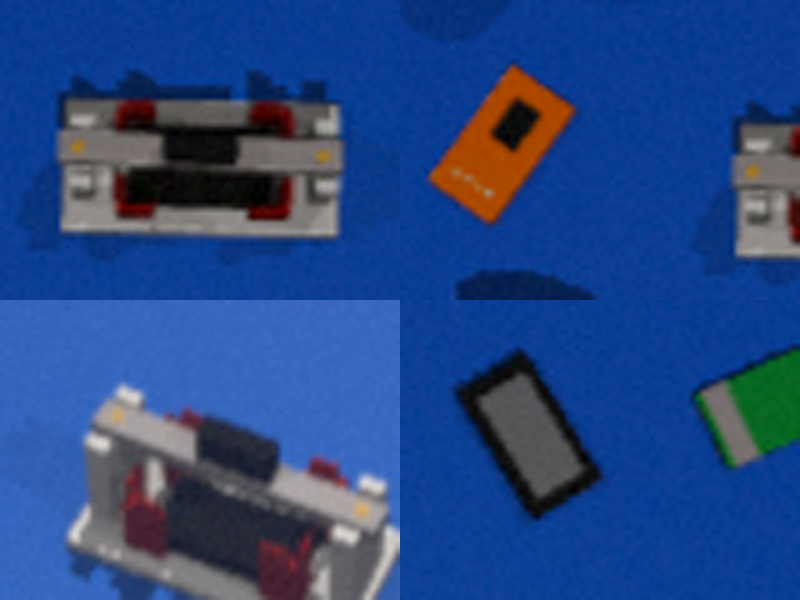

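The crop confirms the cover choice at top pixel (255,199), face up. The bar lies across the cradles with its grip block at about (330,205). The 90×50 black slab at (410,262) is the base candidate. The dark area in the pocket still needs a height check, and the mask needs a local window.

```bash
python3 - <<'E'
s=open('h.py').read()
s=s.replace('''    cs,_=cv2.findContours(m,''','''    w0=np.zeros_like(m); x,y=int(uv[0]*k),int(uv[1]*k); R0=int(win*k); sl=np.s_[max(0,y-R0):y+R0,max(0,x-R0):x+R0]; w0[sl]=m[sl]; m=w0
    cs,_=cv2.findContours(m,''').replace('amin=500)','amin=500,win=30)')
open('h.py','w').write(s)
E
python3 - <<'E'
from h import *
t=load("top0"); s=load("scene0")
for n,uv,z in[("cover",(255,199),.004),("c1",(425,210),.004),("c2",(460,255),.004),("c3",(219,243),.004),("c4",(260,258),.004),("base",(410,262),.006),("phone",(389,144),.005)]:
    w=40 if n=='phone' else 24
    r=rect(t,uv,z,win=w); p=pix(s,[*(r[0][:2]/1000),z])[0]
    c=cloud(t)[uv[1]-2:uv[1]+3,uv[0]-2:uv[0]+3,2]
    print(n,r,rect(s,p,z,win=w+4), p.round(),"z",np.median(c).round(4))
c=cloud(t)
print(c[192:226:3,300:362:5,2].round(3))
m,im=nonmat(t)
print("bar top block rect (black z.1), plate")
E
```

```text
cover (array([591.8, 262.5,  93. ,  53.1]), -0.6023) (array([619.6, 258.4, 165.3,  87.2]), -0.128) [383. 255.] z 0.0088
c1 (array([ 564.2, -270.2,   91.7,   52.8]), 1.1611) (array([ 563.5, -269.6,   99. ,   56.3]), 1.1681) [216. 183.] z 0.01
c2 (array([ 426.3, -376.5,   92.6,   52.6]), -1.1255) (array([ 425.8, -376.6,   95.9,   63.4]), -1.1383) [211. 143.] z 0.0082
c3 (array([454.5, 371.8,  92.2,  53.4]), 0.5277) (array([454.6, 371.2, 101.6,  58.5]), 0.5452) [437. 230.] z 0.0089
c4 (array([407.4, 243.1,  92.3,  52.7]), -0.6647) (array([407.3, 243.1,  99.2,  61.4]), -0.6458) [398. 203.] z 0.0084
base (array([ 402.9, -223.7,   88.8,   48.4]), 0.5472) (array([ 404.4, -222.6,  100.4,   51.1]), 0.5542) [256. 152.] z 0.0122
phone (array([ 803.2, -159.2,  257.6,  208.5]), -1.5554) (array([ 824.1, -148.9,  245. ,  221. ]), 0.6276) [204. 260.] z 0.0106
[[ 0.004  0.002 -0.002  0.004 -0.005 -0.001 -0.009 -0.001  0.002  0.007
   0.006  0.001 -0.001]
 [ 0.006  0.005  0.016  0.068  0.009  0.006  0.008  0.006  0.012  0.062
   0.006  0.005 -0.005]
 [ 0.002  0.074  0.012  0.027  0.033  0.007  0.013  
[... 245 characters left out ...]
0.072  0.079  0.076  0.073  0.078  0.082  0.09   0.078  0.077
   0.079  0.078 -0.003]
 [-0.001  0.078  0.011  0.013  0.015  0.015  0.013  0.013  0.007  0.005
   0.014  0.069 -0.002]
 [-0.002  0.047  0.014  0.007  0.005  0.017  0.013  0.014  0.01   0.042
   0.013  0.075  0.004]
 [ 0.     0.011  0.011  0.063  0.051  0.009  0.015  0.004  0.055  0.056
   0.011  0.014 -0.002]
 [-0.003  0.014  0.007  0.01   0.009  0.005  0.013  0.004  0.008  0.012
   0.008  0.011 -0.001]
 [ 0.004  0.005  0.005  0.     0.003  0.003  0.003 -0.001  0.004 -0.001
   0.002 -0.    -0.002]
 [-0.001  0.002 -0.003 -0.004 -0.001 -0.001 -0.002  0.003  0.004 -0.002
   0.002  0.006 -0.   ]]
bar top block rect (black z.1), plate
```

The sizes match the descriptions. The base is 12 mm high and about 90×50, the pocket floor reads about 10 mm (empty), and the two views agree to about 1 mm. Next is the bar pose and a move helper.

```bash
cat >> h.py <<'E'
from scipy.spatial.transform import Rotation as Ro
def go(x,y,z,phi):
    """tool-frame shift and spin from the present pose to TCP (x,y,z) with closing line at world angle phi (mod pi, nearest the radial)"""
    o=arm.observe(); R=Ro.from_rotvec(o["ee_rot"]).as_matrix()
    az=np.arctan2(y,x); phi=az+(phi-az+np.pi/2)%np.pi-np.pi/2
    cur=np.arctan2(R[1,1],R[0,1]); a=(cur-phi+np.pi)%(2*np.pi)-np.pi   # tool z down: +spin turns clockwise from above
    t=R.T@(np.array([x,y,z])-o["position"])
    print("from",o["position"].round(4),"shift",t.round(4),"spin",round(float(a),3),"joints7",o["joints"][6].round(2),"tilt",(R[:,2]).round(4))
E
python3 - <<'E'
from h import *
t=load("top0"); s=load("scene0")
m,im=nonmat(t)
# block: black pixels near (330,205)
def block(d,uv,z,w):
    _,im=nonmat(d); q=((im.max(2)<70)).astype(np.uint8)
    return rect(d,uv,z,mask=q,win=w,amin=100)
print(block(t,(330,205),.1,12))
# dots on bar
def dots(d,uvs,z):
    _,im=nonmat(d); out=[]
    w=(im[...,0]-im[...,2]-15).clip(0)*(im[...,1]>im[...,0]*0.55)
    for u,v in uvs:
        sl=w[int(v*4-16):int(v*4+16),int(u*4-16):int(u*4+16)].astype(float)
        yy,xx=np.mgrid[:32,:32]; sl=np.where(sl>sl.max()*.5,sl,0)
        cx=(sl*xx).sum()/sl.sum()+int(u*4-16); cy=(sl*yy).sum()/sl.sum()+int(v*4-16)
        out.append(plane(d,((cx+.5)/4-.5,(cy+.5)/4-.5),z)[0])
    a=np.array(out); l=a[1]-a[0]; print(a.round(4),"mid",a.mean(0).round(4),"len",np.linalg.norm(l).round(4),"yaw",np.arctan2(l[1],l[0]).round(4)%np.pi)
dots(t,[(305.6,204.4),(354.4,206.2)],.078)
dots(s,[(260+116/5,170+115/5),(260+360/5,170+210/5)],.078)
go(.566,.031,.16,0.02)
E
```

```text
(array([557.7,  30.6,  70.4,  56.5]), 1.5671)
[[ 0.5676  0.1029  0.078 ]
 [ 0.5643 -0.0433  0.078 ]] mid [0.5659 0.0298 0.078 ] len 0.1462 yaw 1.5481926535897932
[[ 0.5645 -0.0436  0.078 ]
 [ 0.5678  0.1027  0.078 ]] mid [0.5661 0.0296 0.078 ] len 0.1463 yaw 1.5485
from [0.1702 0.6009 0.237 ] shift [-0.5361 -0.4405  0.0777] spin 1.275 joints7 -0.08 tilt [-2.0e-04 -1.4e-03 -1.0e+00]
```

Emit:
jog_arm --pt "-0.5365 -0.4418 0.04 1.317" --pt "-0.5365 -0.4418 0.04 1.317" --pt "-0.5365 -0.4418 0.04 1.317" --pt "-0.5365 -0.4418 0.04 1.317" --pt "-0.5365 -0.4418 0.04 1.317" --pt "-0.5365 -0.4418 0.04 1.317" --pt "-0.5365 -0.4418 0.04 1.317" --pt "-0.5365 -0.4418 0.04 1.317" --pt "-0.5365 -0.4418 0.04 1.317" --pt "-0.5365 -0.4418 0.04 1.317" --pt "-0.5365 -0.4418 0.04 1.317" --pt "-0.5365 -0.4418 0.04 1.317" --pt "-0.5365 -0.4418 0.04 1.317" --pt "-0.5365 -0.4418 0.04 1.317" --pt "-0.5365 -0.4418 0.04 1.317" --pt "-0.5365 -0.4418 0.04 1.317" --pt "-0.5365 -0.4418 0.04 1.317" --pt "-0.5365 -0.4418 0.04 1.317" --hand 0.05

```text
clock: 2.35
position: [0.5661, 0.0303, 0.1978]
ee_rot: [2.246, 2.197, 0.0]
force: [-0.9, 0.0, -0.1]
width: 0.546
gripper_force: 0.0
```

```bash
python3 - <<'E'
from h import *
go(.566,.0297,.091,-.0224)
E
```

```text
from [0.5661 0.0303 0.1978] shift [-6.000e-04 -1.000e-04  1.068e-01] spin 0.0 joints7 0.06 tilt [ 1.e-04  1.e-04 -1.e+00]
```

Emit:
jog_arm --pt "-0.0006 0 0.05 0" --pt "-0.0006 0 0.085 0" --pt "-0.0006 0 0.1068 0" --pt "-0.0006 0 0.1068 0" --pt "-0.0006 0 0.1068 0"

```text
clock: 2.98
position: [0.5667, 0.0295, 0.0918]
ee_rot: [2.246, 2.196, 0.001]
force: [0.3, -0.5, -0.1]
width: 0.546
gripper_force: 0.0
```

Emit:
jog_arm --pt "0 0 0 0" --pt "0 0 0 0" --pt "0 0 0 0" --pt "0 0 0 0" --pt "0 0 0 0" --pt "0 0 -0.02 0" --pt "0 0 -0.06 0" --pt "0 0 -0.06 0" --pt "0 0 -0.06 0" --hand 0.0 --newtons 30

```text
clock: 4.1
position: [0.5655, 0.0297, 0.1501]
ee_rot: [-2.245, -2.197, 0.001]
force: [-0.3, 0.2, -3.1]
width: 0.175
gripper_force: 30.0
```

```bash
python3 - <<'E'
from h import *
go(.43,.01,.15,0)
E
```

```text
from [0.5655 0.0297 0.1501] shift [-0.0227 -0.135   0.0003] spin -0.022 joints7 0.1 tilt [-1.1e-03  1.0e-04 -1.0e+00]
```

Emit:
jog_arm --pt "-0.02 -0.135 0 -0.022" --pt "-0.02 -0.135 0 -0.022" --pt "-0.02 -0.135 0 -0.022" --pt "-0.02 -0.135 0.05 -0.022" --pt "-0.02 -0.135 0.1 -0.022" --pt "-0.02 -0.135 0.115 -0.022" --pt "-0.02 -0.135 0.1235 -0.022" --pt "-0.02 -0.135 0.1245 -0.022" --pt "-0.02 -0.135 0.1245 -0.022" --pt "-0.02 -0.135 0.1245 -0.022"

```text
clock: 5.35
position: [0.4312, 0.0127, 0.0271]
ee_rot: [2.221, 2.221, 0.002]
force: [0.5, 0.8, -3.0]
width: 0.171
gripper_force: 30.0
```

Emit:
jog_arm --pt "0 0 0 0" --pt "0 0 0 0" --pt "0 0 0 0" --pt "0 0 -0.03 0" --pt "0 0 -0.08 0" --pt "0 0 -0.13 0" --pt "0 0 -0.15 0" --pt "0 0 -0.15 0" --hand 0.045

```text
clock: 6.35
position: [0.4316, 0.0129, 0.1777]
ee_rot: [2.22, 2.221, 0.005]
force: [0.7, -1.4, -0.5]
width: 0.49
gripper_force: 0.0
```

```bash
python3 - <<'E'
from h import *
go(.403,-.2235,.17,.55+np.pi/2)
E
```

```text
from [0.4316 0.0129 0.1777] shift [-0.2364 -0.0287  0.0073] spin 1.021 joints7 0.03 tilt [ 0.0032  0.0015 -1.    ]
```

Emit:
jog_arm --pt "-0.236 -0.029 0.0 1.021" --pt "-0.236 -0.029 0.0 1.021" --pt "-0.236 -0.029 0.0 1.021" --pt "-0.236 -0.029 0.0 1.021" --pt "-0.236 -0.029 0.0 1.021" --pt "-0.236 -0.029 0.0 1.021" --pt "-0.236 -0.029 0.0 1.021" --pt "-0.236 -0.029 0.0 1.021" --hand 0.08

```text
clock: 7.35
position: [0.4013, -0.2232, 0.1758]
ee_rot: [-3.022, -0.856, 0.002]
force: [-0.6, 0.3, -0.7]
width: 0.871
gripper_force: 0.0
```

```bash
python3 - <<'E'
from h import *
t=grab("top","top1"); s=grab("scene","scene1"); np.savez("pics/top1.npz",**t); np.savez("pics/scene1.npz",**s)
r=lambda d,uv,z,w=24: rect(d,uv,z,win=w)
print("base",r(t,(410,262),.006),r(s,(256,152),.006,28))
print("jig",r(t,(330,208),.005,34))
p=pix(s,[.563,.03,.005])[0]; print(p,r(s,p,.005,50))
for d in(t,s): print("bar",pix(d,[.431,.012,.0])[0], rect(d,pix(d,[.431,-.04,.006])[0],.006,win=45))
def crop(d,x,y,w,h,k): return cv2.resize(d["color"][y:y+h,x:x+w,::-1],None,fx=k,fy=k,interpolation=cv2.INTER_CUBIC)
cv2.imwrite("pics/crop2.png",np.vstack([crop(t,280,180,100,75,8)]))
cv2.imwrite("pics/crop3.png",np.vstack([crop(s,255,150,100,75,8)]))
go(.403,-.2235,.0135,.55+np.pi/2)
E
```

```text
base (array([ 392.9, -232.9,  126.7,  123.6]), -1.5525) (array([ 403.5, -222.9,   98.5,   50.3]), 0.5502)
jig (array([565.3,  26.4, 175.5,  87.2]), 1.5679)
[308.05601697 217.23253965] (array([551.1,  15.1, 201. , 123.8]), -1.5696)
bar [333.88829378 251.21074376] (array([432.3,  12.7, 172.3,  22.9]), 1.5707)
bar [321.55334653 183.56526376] (array([426.3,  11.8, 176.8,  47.1]), 1.5603)
from [ 0.4015 -0.2233  0.1762] shift [0.0011 0.001  0.1627] spin 0.001 joints7 -0.25 tilt [-4.e-04  1.e-04 -1.e+00]
```

View pics/crop2.png

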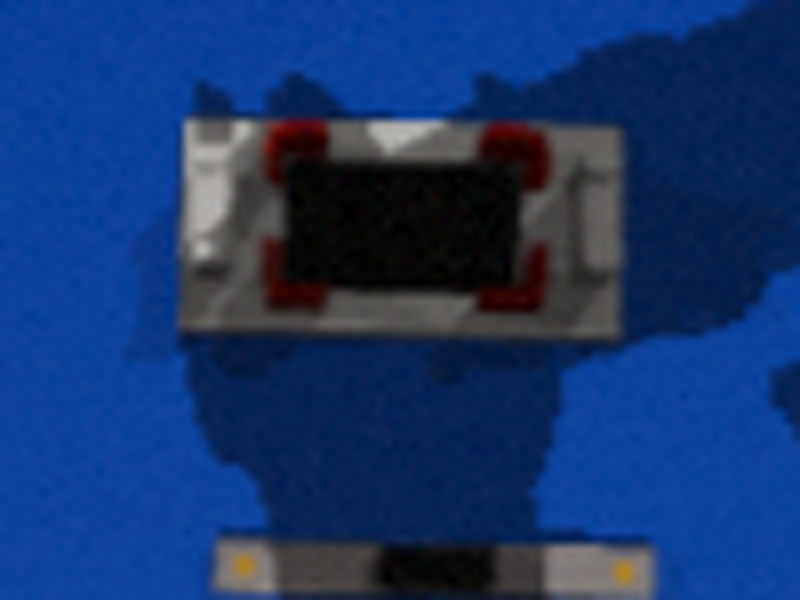

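View pics/crop3.png

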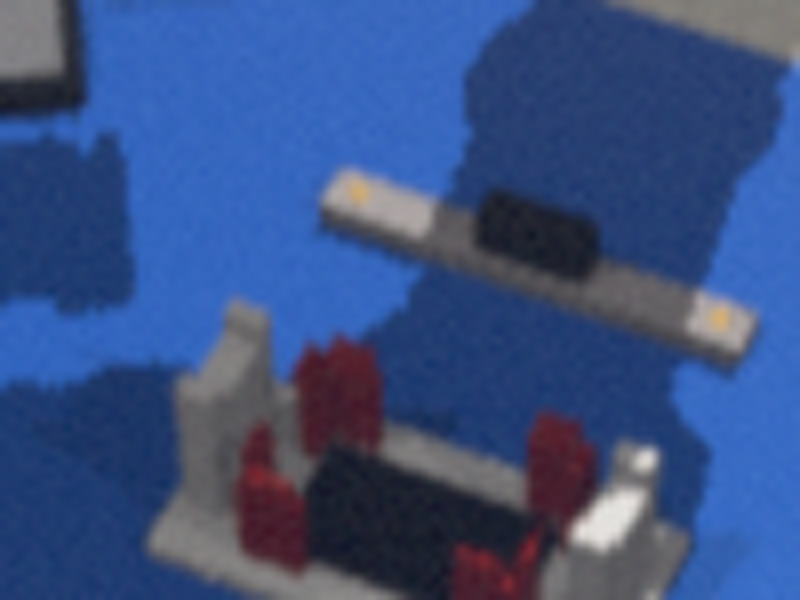

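Crop 2 shows the jig clear of the bar: plate corners at about (303,195) to (357,222), black pocket floor at (316..345, 200..216), and the bar lying flat on the bench at (334,251). Crop 3 agrees. The plate yaw differs slightly from the bar's yaw, so I'll measure the pocket directly.

```bash
cat >> h.py <<'E'
def lines(d,uv,z,ax,win,mask=None,k=4,cut=0.15):
    """robust four-side fit on plane z: returns side offsets, using contour points sorted to sides of the rect"""
    m=nonmat(d,k)[0] if mask is None else mask
    w0=np.zeros_like(m); x,y=int(uv[0]*k),int(uv[1]*k); R0=int(win*k); sl=np.s_[y-R0:y+R0,x-R0:x+R0]; w0[sl]=m[sl]
    c=max(cv2.findContours(w0,cv2.RETR_EXTERNAL,cv2.CHAIN_APPROX_NONE)[0],key=cv2.contourArea)
    w=plane(d,(c[:,0]+.5)/k-.5,z)[:,:2]*1000
    rc=cv2.minAreaRect(w.astype(np.float32)); bx=cv2.boxPoints(rc); out=[]
    for i in range(4):
        a,b=bx[i],bx[(i+1)%4]; e=(b-a)/np.linalg.norm(b-a); L=np.linalg.norm(b-a); q=w-a
        s=q@e; n=np.abs(q@np.array([-e[1],e[0]])); g=w[(s>cut*L)&(s<(1-cut)*L)&(n<8)]
        f=cv2.fitLine(g.astype(np.float32),cv2.DIST_HUBER,0,.01,.01).ravel(); out.append((f,len(g)))
    for f,n in out: print("  side",f.round(3),n)
    g=[(f[0]) for f in out]; P=[]
    for i in range(4):
        f,h=g[i],g[(i+1)%4]; A=np.c_[f[:2],-h[:2]]; P.append(f[2:]+f[:2]*np.linalg.solve(A,h[2:]-f[2:])[0])
    P=np.array(P); print("  corners",P.round(1).tolist(),"centre",P.mean(0).round(1),"sides",[np.linalg.norm(P[i]-P[(i+1)%4]).round(1) for i in range(4)])
    return P
E
python3 - <<'E'
from h import *
t=load("top1"); s=load("scene1")
_,im=nonmat(t); _,ims=nonmat(s)
print("plate z.010"); lines(t,(330,208),.010,0,34)
print("plate z.005"); lines(t,(330,208),.005,0,34)
print("pocket top"); lines(t,(330,208),.010,0,20,mask=(im.max(2)<28).astype(np.uint8))
c=cloud(t)
print("pocket z",np.median(c[203:213,320:341,2]), "base z",np.median(load("top0") and cloud(load("top0"))[260:265,408:413,2]))
# red guides: tops by colour, bounding in jig frame at z .060 
red=((im[...,0]>60)&(im[...,1]<35)&(im[...,2]<40)).astype(np.uint8); red[:, :295*4]=0; red[:,365*4:]=0; red[:185*4]=0; red[230*4:]=0
n,l,st,ce=cv2.connectedComponentsWithStats(red)
for i in range(1,n):
    if st[i][4]>40:
        print(st[i]/4.,plane(t,(ce[i]+.5)/4-.5,.045).round(4)[0][:2])
E
```

```text
plate z.010
  side [ 1.00000e+00 -1.60000e-02  5.68318e+02 -5.98770e+01] 77
  side [ 7.00000e-03 -1.00000e+00  6.07456e+02  1.80520e+01] 157
  side [1.00000e+00 1.00000e-02 5.60019e+02 1.12990e+02] 78
  side [4.00000e-03 1.00000e+00 5.21703e+02 4.31470e+01] 157
  corners [[608.0, -60.5], [606.7999877929688, 113.4000015258789], [522.0, 112.5999984741211], [521.2999877929688, -59.099998474121094]] centre [564.5  26.6] sides [np.float32(174.0), np.float32(84.8), np.float32(171.8), np.float32(86.7)]
plate z.005
  side [ 1.00000e+00 -1.60000e-02  5.68949e+02 -6.03390e+01] 77
  side [ 7.00000e-03 -1.00000e+00  6.08223e+02  1.78630e+01] 157
  side [1.00000e+00 1.00000e-02 5.60620e+02 1.13132e+02] 78
  side [4.0000e-03 1.0000e+00 5.2217e+02 4.3045e+01] 157
  corners [[608.7000122070312, -61.0], [607.5999755859375, 113.5999984741211], [522.5, 112.80000305175781], [521.7000122070312, -59.599998474121094]] centre [565.1  26.4] sides [np.float32(174.6), np.float32(85.1), np.float32(172.4), np.float32(87.0)]
pocket top
  side [1.60000e-02 1.00000e+00 5.40929e+02 2.54280e+01] 84
  side [ 9.97000e-01 -7.20000e-02  5.64668e+02 -1.77210e+01] 46
  side [2.00000e-03 1.00000e+00 5.89095e+02 3.25290e+01] 84
  side [ 9.99000e-01 -4.30000e-02  5.57943e+02  7.18180e+01] 46
  corners [[540.2999877929688, -16.0], [589.0, -19.5], [589.2000122070312, 70.5], [541.7000122070312, 72.5]] centre [565.   26.9] sides [np.float32(48.8), np.float32(89.9), np.float32(47.5), np.float32(88.5)]
pocket z 0.010953650966800694 base z 0.012223813644947
[313.25 195.     7.75   6.5   55.  ] [0.5957 0.0702]
[340.   195.5    8.75   7.25  49.25] [ 0.5963 -0.0152]
```

Emit:
jog_arm --pt "0.0012 0.001 0.06 0" --pt "0.0012 0.001 0.12 0" --pt "0.0012 0.001 0.15 0" --pt "0.0012 0.001 0.1625 0" --pt "0.0012 0.001 0.1625 0" --pt "0.0012 0.001 0.1625 0"

```text
clock: 8.2
position: [0.4041, -0.224, 0.015]
ee_rot: [3.023, 0.853, 0.003]
force: [1.1, 0.3, -0.3]
width: 0.87
gripper_force: 0.0
```

Emit:
jog_arm --pt "0 0 0 0" --pt "0 0 0 0" --pt "0 0 0 0" --pt "0 0 0 0" --pt "0 0 -0.02 0" --pt "0 0 -0.08 0" --pt "0 0 -0.14 0" --pt "0 0 -0.16 0" --pt "0 0 -0.16 0" --hand 0.03 --newtons 25

```text
clock: 9.32
position: [0.404, -0.2237, 0.1748]
ee_rot: [3.023, 0.854, 0.004]
force: [0.6, 0.4, -1.4]
width: 0.538
gripper_force: 25.0
```

```bash
python3 - <<'E'
from h import *
go(.565,.0268,.14,0)
E
```

```text
from [ 0.404  -0.2237  0.1748] shift [ 0.2681 -0.1293  0.0353] spin -1.02 joints7 -0.23 tilt [ 2.9e-03 -1.0e-04 -1.0e+00]
```

Emit:
jog_arm --pt "0.268 -0.129 0.02 -1.02" --pt "0.268 -0.129 0.02 -1.02" --pt "0.268 -0.129 0.02 -1.02" --pt "0.268 -0.129 0.02 -1.02" --pt "0.268 -0.129 0.02 -1.02" --pt "0.268 -0.129 0.02 -1.02" --pt "0.268 -0.129 0.02 -1.02" --pt "0.268 -0.129 0.02 -1.02" --pt "0.268 -0.129 0.02 -1.02" --pt "0.268 -0.129 0.02 -1.02"

```text
clock: 10.58
position: [0.5642, 0.026, 0.154]
ee_rot: [-2.224, -2.219, -0.0]
force: [0.1, 0.3, -1.1]
width: 0.539
gripper_force: 25.0
```

```bash
python3 - <<'E'
from h import *
go(.565,.0268,.024,0)
t=grab("top","top2"); s=grab("scene")
z=.154-.0135+.006
for d in(t,s):
    uv=pix(d,[.565,.0268,z])[0]; c=d["color"][int(uv[1])-40:int(uv[1])+40,int(uv[0])-40:int(uv[0])+40,::-1]
    cv2.imwrite(f"pics/g{d is s:d}.png",cv2.resize(c,None,fx=5,fy=5,interpolation=cv2.INTER_CUBIC)); print(uv)
cv2.imwrite("pics/crop4.png",np.hstack([cv2.imread("pics/g0.png"),cv2.imread("pics/g1.png")]))
E
```

```text
from [0.5642 0.026  0.154 ] shift [0.0008 0.0008 0.13  ] spin -0.002 joints7 0.16 tilt [ 1.e-04  1.e-04 -1.e+00]
[331.39417925 202.02148396]
[305.9574566  184.92886173]
```

View pics/crop4.png

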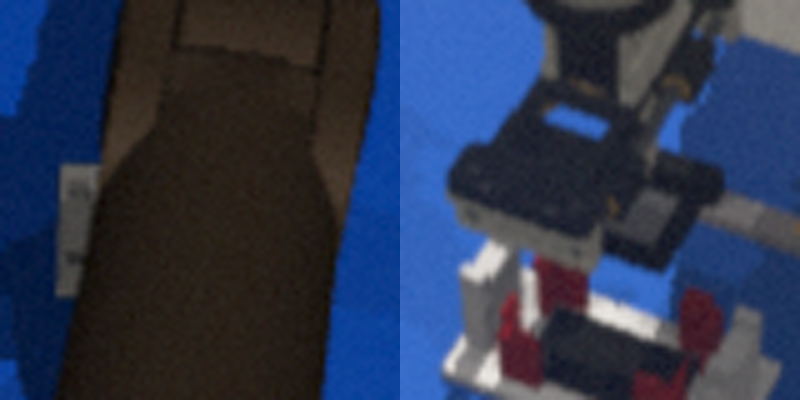

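The arm hides the jig in the top view. The scene view shows the base gripped above the pocket and the gripper clear of the pillars. Lowering now.

Emit:
jog_arm --pt "0.0008 0.0008 0.04 -0.002" --pt "0.0008 0.0008 0.08 -0.002" --pt "0.0008 0.0008 0.09 -0.002" --pt "0.0008 0.0008 0.1 -0.002" --pt "0.0008 0.0008 0.11 -0.002" --pt "0.0008 0.0008 0.118 -0.002" --pt "0.0008 0.0008 0.124 -0.002" --pt "0.0008 0.0008 0.128 -0.002" --pt "0.0008 0.0008 0.1285 -0.002" --pt "0.0008 0.0008 0.1285 -0.002"

```text
clock: 11.92
position: [0.5653, 0.0271, 0.0256]
ee_rot: [2.22, 2.222, 0.0]
force: [0.3, 0.7, 0.0]
width: 0.536
gripper_force: 25.0
```

Emit:
jog_arm --pt "0 0 0.0005 0" --pt "0 0 0.0005 0" --pt "0 0 0.0005 0" --pt "0 0 -0.03 0" --pt "0 0 -0.09 0" --pt "0 0 -0.14 0" --pt "-0.15 0 -0.15 0.407" --pt "-0.297 -0.001 -0.15 0.407" --pt "-0.297 -0.001 -0.15 0.407" --pt "-0.297 -0.001 -0.15 0.407" --pt "-0.297 -0.001 -0.15 0.407" --pt "-0.297 -0.001 -0.15 0.407" --pt "-0.297 -0.001 -0.15 0.407" --hand 0.075

```text
clock: 13.55
position: [0.5644, -0.2691, 0.1751]
ee_rot: [-2.623, -1.727, -0.0]
force: [0.4, 0.1, 0.9]
width: 0.817
gripper_force: 0.0
```

```bash
cat > look.py <<'E'
import sys
from h import *
# last measured (mm) for parts still on bench; prints fresh rects and stack state
P={"cover":(591.8,262.5),"c1":(564,-270),"c2":(426,-376.5),"c3":(454.5,371.5),"c4":(407.4,243.1)}
t=grab("top",sys.argv[1]); s=grab("scene",sys.argv[1]+"s")
for n in sys.argv[2:]:
    p=np.array([*P[n],4])/1000
    for k,d in(("t",t),("s",s)):
        try: print(n,k,*rect(d,pix(d,p)[0],.004,win=24 if k=="t" else 27))
        except Exception as e: print(n,k,e)
c=cloud(t)
for lx in(-.03,0,.03):
    for ly in(-.015,.015):
        q=[.565+ly,.0267+lx,.02]; u,v=pix(t,q)[0].round().astype(int); print(round(float(np.median(c[v-1:v+2,u-1:u+2,2])),4),t["color"][v,u].tolist(),end=" ")
print()
E
python3 look.py L1 cover c1 c2 c3 c4; python3 -c "
from h import *
go(.5638,-.27,.0133,1.164+np.pi/2)"
```

```text
cover t [591.8 262.5  93.3  53.1] -0.6023
cover s [617.9 258.  162.   85.8] -0.1537
c1 t [ 566.5 -282.7  150.5  125.5] 0.0168
c1 s [ 564.1 -269.8   99.2   57. ] 1.1796
c2 t [ 428.1 -375.4  153.   146.8] -1.5533
c2 s [ 401.4 -407.6  187.5  181.9] 0.4328
c3 t [454.4 372.   92.1  53.5] 0.5277
c3 s [454.  372.1  99.   57.2] 0.5166
c4 t [407.6 242.8  92.2  52.8] -0.6755
c4 s [407.9 242.3  97.2  60.4] -0.6618
0.0232 [20, 21, 21] 0.0226 [39, 39, 40] 0.0228 [37, 37, 38] 0.0232 [49, 51, 53] 0.0243 [33, 33, 34] 0.0244 [43, 42, 42] 
from [ 0.5648 -0.268   0.1751] shift [-0.0025 -0.      0.1618] spin 0.003 joints7 0.32 tilt [-2.0e-04  1.3e-03 -1.0e+00]
```

Emit:
jog_arm --pt "-0.002 0 0.06 0.003" --pt "-0.002 0 0.12 0.003" --pt "-0.002 0 0.15 0.003" --pt "-0.002 0 0.162 0.003" --pt "-0.002 0 0.162 0.003" --pt "-0.002 0 0.162 0.003"

```text
clock: 14.4
position: [0.5646, -0.2716, 0.0146]
ee_rot: [2.624, 1.724, 0.002]
force: [0.5, 0.2, 0.4]
width: 0.818
gripper_force: 0.0
```

Emit:
jog_arm --pt "0 0 0 0" --pt "0 0 0 0" --pt "0 0 0 0" --pt "0 0 0 0" --pt "0 0 -0.02 0" --pt "0 0 -0.08 0" --pt "0 0 -0.14 0" --pt "0 0 -0.16 0" --pt "0 0 -0.16 0" --hand 0.03

```text
clock: 15.52
position: [0.5644, -0.2724, 0.176]
ee_rot: [2.624, 1.722, 0.004]
force: [0.3, -0.3, -1.1]
width: 0.543
gripper_force: 25.0
```

```bash
python3 - <<'E'
from h import *
go(.565,.0268,.15,0)
E
```

```text
from [ 0.5644 -0.2724  0.176 ] shift [ 0.2747 -0.1186  0.0257] spin -0.409 joints7 0.33 tilt [ 0.0039 -0.0012 -1.    ]
```

Emit:
jog_arm --pt "0.274 -0.118 0.02 -0.409" --pt "0.274 -0.118 0.02 -0.409" --pt "0.274 -0.118 0.02 -0.409" --pt "0.274 -0.118 0.02 -0.409" --pt "0.274 -0.118 0.02 -0.409" --pt "0.274 -0.118 0.02 -0.409" --pt "0.274 -0.118 0.02 -0.409" --pt "0.274 -0.118 0.02 -0.409" --pt "0.274 -0.118 0.02 -0.409"

```text
clock: 16.65
position: [0.5643, 0.0252, 0.1534]
ee_rot: [2.224, 2.219, -0.0]
force: [0.2, -0.6, -1.7]
width: 0.539
gripper_force: 25.0
```

```bash
python3 - <<'E'
from h import *
go(.565,.0258,.0345,0)
E
```

```text
from [0.5643 0.0252 0.1534] shift [0.0006 0.0007 0.1189] spin -0.002 joints7 0.17 tilt [-0.e+00 -3.e-04 -1.e+00]
```

Emit:
jog_arm --pt "0.0006 0.0007 0.04 -0.002" --pt "0.0006 0.0007 0.075 -0.002" --pt "0.0006 0.0007 0.085 -0.002" --pt "0.0006 0.0007 0.095 -0.002" --pt "0.0006 0.0007 0.105 -0.002" --pt "0.0006 0.0007 0.112 -0.002" --pt "0.0006 0.0007 0.1155 -0.002" --pt "0.0006 0.0007 0.1165 -0.002" --pt "0.0006 0.0007 0.1165 -0.002"

```text
clock: 17.77
position: [0.5653, 0.0272, 0.0371]
ee_rot: [2.219, 2.223, 0.001]
force: [-0.9, 0.7, -0.2]
width: 0.535
gripper_force: 25.0
```

Emit:
jog_arm --pt "0 0 0 0" --pt "0 0 0 0" --pt "0 0 0 0" --pt "0 0 -0.03 0" --pt "0 0 -0.09 0" --pt "0 0 -0.14 0" --pt "-0.15 -0.05 -0.14 -0.441" --pt "-0.4035 -0.139 -0.14 -0.441" --pt "-0.4035 -0.139 -0.14 -0.441" --pt "-0.4035 -0.139 -0.14 -0.441" --pt "-0.4035 -0.139 -0.14 -0.441" --pt "-0.4035 -0.139 -0.14 -0.441" --pt "-0.4035 -0.139 -0.14 -0.441" --pt "-0.4035 -0.139 -0.14 -0.441" --pt "-0.4035 -0.139 -0.14 -0.441" --pt "-0.4035 -0.139 -0.14 -0.441" --hand 0.075

```text
clock: 19.77
position: [0.4277, -0.375, 0.1768]
ee_rot: [-1.676, -2.657, -0.001]
force: [0.6, 0.1, 0.7]
width: 0.815
gripper_force: 0.0
```

```bash
python3 look.py L2 cover c2 c3 c4; python3 -c "
from h import *
go(.4261,-.3766,.0135,-1.13+np.pi/2)"
```

```text
cover t [591.7 262.4  93.   53.3] -0.6016
cover s [617.8 258.  162.   85.8] -0.1537
c2 t [ 443.4 -388.1  122.5  121.6] -0.0292
c2 s [ 426.3 -376.6   94.8   63.7] -1.1239
c3 t [454.5 371.5  92.2  53.2] 0.54
c3 s [454.3 371.7  98.6  57.1] 0.5349
c4 t [407.6 242.9  92.1  52.9] -0.6735
c4 s [407.6 241.8  96.8  60.3] -0.6767
0.0297 [12, 63, 23] 0.0308 [3, 60, 20] 0.0296 [8, 113, 35] 0.03 [8, 113, 35] 0.032 [123, 115, 114] 0.0311 [117, 113, 110] 
from [ 0.4276 -0.3752  0.1769] shift [-0.0006 -0.002   0.1634] spin 0.004 joints7 1.35 tilt [ 2.e-04  5.e-04 -1.e+00]
```

Cell 1 is seated, with its top at about 30 mm. Cell 2 hasn't moved, so I'll take it now.

Emit:
jog_arm --pt "-0.0006 -0.002 0.06 0.004" --pt "-0.0006 -0.002 0.12 0.004" --pt "-0.0006 -0.002 0.15 0.004" --pt "-0.0006 -0.002 0.1635 0.004" --pt "-0.0006 -0.002 0.1635 0.004" --pt "-0.0006 -0.002 0.1635 0.004"

```text
clock: 20.62
position: [0.4261, -0.3783, 0.0145]
ee_rot: [1.683, 2.651, -0.0]
force: [0.4, -0.9, 0.5]
width: 0.817
gripper_force: 0.0
```

Emit:
jog_arm --pt "0 0 0 0" --pt "0 0 0 0" --pt "0 0 0 0" --pt "0 0 0 0" --pt "0 0 -0.02 0" --pt "0 0 -0.08 0" --pt "0 0 -0.14 0" --pt "0 0 -0.16 0" --pt "0 0 -0.16 0" --hand 0.03

```text
clock: 21.75
position: [0.4259, -0.3784, 0.1748]
ee_rot: [1.683, 2.649, 0.0]
force: [0.6, 0.3, -1.7]
width: 0.539
gripper_force: 25.0
```

```bash
python3 - <<'E'
from h import *
go(.565,.0268,.15,0)
E
```

```text
from [ 0.4259 -0.3784  0.1748] shift [0.3077 0.2981 0.0246] spin 0.439 joints7 1.36 tilt [ 0.0027 -0.0014 -1.    ]
```

Emit:
jog_arm --pt "0.3065 0.2975 0.02 0.439" --pt "0.3065 0.2975 0.02 0.439" --pt "0.3065 0.2975 0.02 0.439" --pt "0.3065 0.2975 0.02 0.439" --pt "0.3065 0.2975 0.02 0.439" --pt "0.3065 0.2975 0.02 0.439" --pt "0.3065 0.2975 0.02 0.439" --pt "0.3065 0.2975 0.02 0.439" --pt "0.3065 0.2975 0.02 0.439" --pt "0.3065 0.2975 0.02 0.439" --pt "0.3065 0.2975 0.02 0.439" --pt "0.3065 0.2975 0.02 0.439"

```text
clock: 23.25
position: [0.5642, 0.0252, 0.1535]
ee_rot: [-2.223, -2.22, -0.0]
force: [0.2, -0.3, -0.7]
width: 0.542
gripper_force: 25.0
```

```bash
python3 - <<'E'
from h import *
go(.565,.0256,.0451,0)
E
```

```text
from [0.5642 0.0252 0.1535] shift [0.0004 0.0008 0.1084] spin -0.001 joints7 0.2 tilt [ 1.e-04  2.e-04 -1.e+00]
```

Emit:
jog_arm --pt "0.0004 0.0008 0.04 -0.001" --pt "0.0004 0.0008 0.07 -0.001" --pt "0.0004 0.0008 0.08 -0.001" --pt "0.0004 0.0008 0.09 -0.001" --pt "0.0004 0.0008 0.1 -0.001" --pt "0.0004 0.0008 0.106 -0.001" --pt "0.0004 0.0008 0.1085 -0.001" --pt "0.0004 0.0008 0.1085 -0.001" --pt "0.0004 0.0008 0.1085 -0.001"

```text
clock: 24.38
position: [0.5653, 0.0263, 0.0452]
ee_rot: [2.22, 2.222, 0.001]
force: [-0.1, 0.0, -1.2]
width: 0.542
gripper_force: 25.0
```

Emit:
jog_arm --pt "0 0 0.0003 0" --pt "0 0 0.0003 0" --pt "0 0 0.0003 0" --pt "0 0 -0.03 0" --pt "0 0 -0.09 0" --pt "0 0 -0.13 0" --pt "0.05 -0.03 -0.13 -0.2" --pt "0.2162 -0.1575 -0.13 -0.9" --pt "0.2162 -0.1575 -0.13 -0.9" --pt "0.2162 -0.1575 -0.13 -0.9" --pt "0.2162 -0.1575 -0.13 -0.9" --pt "0.2162 -0.1575 -0.13 -0.9" --pt "0.2162 -0.1575 -0.13 -0.9" --pt "0.2162 -0.1575 -0.13 -0.9" --pt "0.2162 -0.1575 -0.13 -0.9" --hand 0.075

```text
clock: 26.25
position: [0.408, 0.2416, 0.1749]
ee_rot: [1.036, 2.966, -0.0]
force: [-0.5, 0.0, -0.7]
width: 0.82
gripper_force: 0.0
```

```bash
python3 look.py L3 cover c3 c4; python3 -c "
from h import *
go(.4076,.2425,.0135,-.67+np.pi/2)"
```

```text
cover t [591.7 262.6  93.5  53.8] -0.5995
cover s [618.  258.1 161.5  86.9] -0.146
c3 t [451.  373.2 147.9 139.9] -1.5337
c3 s [454.3 371.7  98.5  56.8] 0.5327
c4 t [410.1 245.9 149.8 147. ] -1.5525
c4 s [407.9 241.9  97.   59.8] -0.6681
0.0387 [13, 111, 38] 0.0377 [9, 109, 36] 0.0364 [12, 110, 40] 0.0386 [7, 108, 33] 0.0377 [123, 117, 116] 0.038 [118, 114, 114] 
from [0.4077 0.2419 0.1749] shift [0.0005 0.0004 0.1614] spin -0.001 joints7 0.4 tilt [ 0.e+00 -1.e-04 -1.e+00]
```

Cell 2 is seated, with its top at about 38 mm. Cell 4 next.

Emit:
jog_arm --pt "0.0005 0.0004 0.06 0" --pt "0.0005 0.0004 0.12 0" --pt "0.0005 0.0004 0.15 0" --pt "0.0005 0.0004 0.1615 0" --pt "0.0005 0.0004 0.1615 0" --pt "0.0005 0.0004 0.1615 0"

```text
clock: 27.1
position: [0.4081, 0.2435, 0.0146]
ee_rot: [1.033, 2.966, 0.003]
force: [-0.3, 0.2, 1.9]
width: 0.821
gripper_force: 0.0
```

Emit:
jog_arm --pt "0 0 0 0" --pt "0 0 0 0" --pt "0 0 0 0" --pt "0 0 0 0" --pt "0 0 -0.02 0" --pt "0 0 -0.08 0" --pt "0 0 -0.14 0" --pt "0 0 -0.16 0" --pt "0 0 -0.16 0" --hand 0.03

```text
clock: 28.22
position: [0.4079, 0.2436, 0.1747]
ee_rot: [1.032, 2.966, 0.005]
force: [0.1, -0.5, -2.4]
width: 0.538
gripper_force: 25.0
```

```bash
python3 - <<'E'
from h import *
go(.565,.0268,.15,0)
E
```

```text
from [0.4079 0.2436 0.1747] shift [-0.2578 -0.0726  0.0245] spin 0.901 joints7 0.42 tilt [ 0.0022  0.0024 -1.    ]
```

Emit:
jog_arm --pt "-0.2578 -0.0726 0.02 0.901" --pt "-0.2578 -0.0726 0.02 0.901" --pt "-0.2578 -0.0726 0.02 0.901" --pt "-0.2578 -0.0726 0.02 0.901" --pt "-0.2578 -0.0726 0.02 0.901" --pt "-0.2578 -0.0726 0.02 0.901" --pt "-0.2578 -0.0726 0.02 0.901" --pt "-0.2578 -0.0726 0.02 0.901" --pt "-0.2578 -0.0726 0.02 0.901" --pt "-0.2578 -0.0726 0.02 0.901"

```text
clock: 29.48
position: [0.5642, 0.0265, 0.1536]
ee_rot: [-2.22, -2.222, -0.001]
force: [0.0, -0.2, 0.1]
width: 0.538
gripper_force: 25.0
```

```bash
python3 - <<'E'
from h import *
go(.565,.027,.053,0)
E
```

```text
from [0.5642 0.0265 0.1536] shift [0.0004 0.0008 0.1006] spin 0.001 joints7 0.24 tilt [ 2.e-04  4.e-04 -1.e+00]
```

Emit:
jog_arm --pt "0.0004 0.0008 0.04 0.001" --pt "0.0004 0.0008 0.06 0.001" --pt "0.0004 0.0008 0.07 0.001" --pt "0.0004 0.0008 0.08 0.001" --pt "0.0004 0.0008 0.09 0.001" --pt "0.0004 0.0008 0.097 0.001" --pt "0.0004 0.0008 0.1005 0.001" --pt "0.0004 0.0008 0.1007 0.001" --pt "0.0004 0.0008 0.1007 0.001"

```text
clock: 30.6
position: [0.5653, 0.0264, 0.053]
ee_rot: [2.223, 2.22, 0.001]
force: [0.6, 1.1, -0.7]
width: 0.54
gripper_force: 25.0
```

Emit:
jog_arm --pt "0 0 0.0003 0" --pt "0 0 0.0003 0" --pt "0 0 0.0003 0" --pt "0 0 -0.03 0" --pt "0 0 -0.09 0" --pt "0 0 -0.12 0" --pt "0.05 -0.015 -0.12 0.2" --pt "0.345 -0.111 -0.12 1.036" --pt "0.345 -0.111 -0.12 1.036" --pt "0.345 -0.111 -0.12 1.036" --pt "0.345 -0.111 -0.12 1.036" --pt "0.345 -0.111 -0.12 1.036" --pt "0.345 -0.111 -0.12 1.036" --pt "0.345 -0.111 -0.12 1.036" --pt "0.345 -0.111 -0.12 1.036" --pt "0.345 -0.111 -0.12 1.036" --hand 0.075

```text
clock: 32.6
position: [0.4551, 0.3702, 0.173]
ee_rot: [-3.031, -0.825, -0.0]
force: [-0.6, -0.9, 0.0]
width: 0.82
gripper_force: 0.0
```

```bash
python3 look.py L4 cover c3; python3 -c "
from h import *
go(.4543,.3716,.0135,.535+np.pi/2)"
```

```text
cover t [591.6 262.7  93.7  53.4] -0.6047
cover s [617.9 257.9 162.1  86.1] -0.1576
c3 t [464.8 380.6 136.2 135.9] 0.0503
c3 s [454.  371.8  98.8  57.5] 0.5251
0.0456 [7, 112, 35] 0.0478 [9, 113, 39] 0.0469 [11, 115, 41] 0.0464 [12, 113, 38] 0.046 [130, 122, 120] 0.0471 [129, 123, 123] 
from [0.4549 0.3707 0.173 ] shift [-0.0002 -0.001   0.1595] spin 3.139 joints7 -1.25 tilt [ 0.e+00  5.e-04 -1.e+00]
```

Emit:
jog_arm --pt "-0.0002 -0.001 0.06 -0.003" --pt "-0.0002 -0.001 0.12 -0.003" --pt "-0.0002 -0.001 0.15 -0.003" --pt "-0.0002 -0.001 0.1595 -0.003" --pt "-0.0002 -0.001 0.1595 -0.003" --pt "-0.0002 -0.001 0.1595 -0.003"

```text
clock: 33.45
position: [0.4547, 0.3728, 0.0147]
ee_rot: [-3.028, -0.833, -0.003]
force: [-0.4, -0.6, 0.4]
width: 0.818
gripper_force: 0.0
```

Emit:
jog_arm --pt "0 0 0 0" --pt "0 0 0 0" --pt "0 0 0 0" --pt "0 0 0 0" --pt "0 0 -0.02 0" --pt "0 0 -0.08 0" --pt "0 0 -0.14 0" --pt "0 0 -0.16 0" --pt "0 0 -0.16 0" --hand 0.03

```text
clock: 34.58
position: [0.4542, 0.3727, 0.1747]
ee_rot: [-3.027, -0.833, -0.003]
force: [-0.3, -0.1, -1.7]
width: 0.538
gripper_force: 25.0
```

```bash
python3 - <<'E'
from h import *
go(.565,.0268,.16,0)
E
```

```text
from [0.4542 0.3727 0.1747] shift [-0.0817  0.3539  0.0141] spin -1.034 joints7 -1.25 tilt [ 0.0014  0.0022 -1.    ]
```

Emit:
jog_arm --pt "-0.0817 0.3539 0.015 -1.034" --pt "-0.0817 0.3539 0.015 -1.034" --pt "-0.0817 0.3539 0.015 -1.034" --pt "-0.0817 0.3539 0.015 -1.034" --pt "-0.0817 0.3539 0.015 -1.034" --pt "-0.0817 0.3539 0.015 -1.034" --pt "-0.0817 0.3539 0.015 -1.034" --pt "-0.0817 0.3539 0.015 -1.034" --pt "-0.0817 0.3539 0.015 -1.034" --pt "-0.0817 0.3539 0.015 -1.034" --pt "-0.0817 0.3539 0.015 -1.034"

```text
clock: 35.95
position: [0.5644, 0.0273, 0.1582]
ee_rot: [-2.22, -2.223, 0.0]
force: [0.1, -0.1, -1.6]
width: 0.541
gripper_force: 25.0
```

```bash
python3 - <<'E'
from h import *
go(.565,.0275,.061,0)
E
```

```text
from [0.5644 0.0273 0.1582] shift [0.0002 0.0006 0.0972] spin 0.001 joints7 0.23 tilt [-1.e-04  1.e-04 -1.e+00]
```

Emit:
jog_arm --pt "0.0002 0.0006 0.04 0.001" --pt "0.0002 0.0006 0.06 0.001" --pt "0.0002 0.0006 0.07 0.001" --pt "0.0002 0.0006 0.08 0.001" --pt "0.0002 0.0006 0.088 0.001" --pt "0.0002 0.0006 0.094 0.001" --pt "0.0002 0.0006 0.097 0.001" --pt "0.0002 0.0006 0.0973 0.001" --pt "0.0002 0.0006 0.0973 0.001"

```text
clock: 37.08
position: [0.5653, 0.0266, 0.0612]
ee_rot: [2.223, 2.22, 0.001]
force: [-0.7, -0.9, -0.8]
width: 0.54
gripper_force: 25.0
```

Emit:
jog_arm --pt "0 0 0.0003 0" --pt "0 0 0.0003 0" --pt "0 0 0.0003 0" --pt "0 0 -0.03 0" --pt "0 0 -0.09 0" --pt "0 0 -0.11 0" --pt "0.05 0.005 -0.11 -0.2" --pt "0.236 0.0264 -0.11 -0.969" --pt "0.236 0.0264 -0.11 -0.969" --pt "0.236 0.0264 -0.11 -0.969" --pt "0.236 0.0264 -0.11 -0.969" --pt "0.236 0.0264 -0.11 -0.969" --pt "0.236 0.0264 -0.11 -0.969" --pt "0.236 0.0264 -0.11 -0.969" --pt "0.236 0.0264 -0.11 -0.969" --hand 0.075

```text
clock: 38.95
position: [0.5919, 0.262, 0.1711]
ee_rot: [0.936, 2.999, 0.0]
force: [-0.6, -0.8, 0.6]
width: 0.816
gripper_force: 0.0
```

```bash
python3 look.py L5 cover; python3 - <<'E'
from h import *
go(.5917,.2625,.0135,-.602+np.pi/2)
# scene check of the cover by orange mask
s=grab("scene"); im=cv2.resize(s["color"],None,fx=4,fy=4,interpolation=cv2.INTER_CUBIC).astype(int)
m=((im[...,0]>1.6*im[...,2])&(im[...,0]>im[...,1]*1.3)&(im[...,0]>80)).astype(np.uint8)
print(rect(s,pix(s,[.5917,.2625,.004])[0],.004,mask=m,win=26))
E
```

```text
cover t [594.5 265.6 152.1 151.9] -1.5535
cover s [617.9 257.6 162.1  85.9] -0.1594
0.055 [10, 105, 34] 0.0569 [8, 105, 34] 0.0535 [13, 105, 34] 0.0543 [12, 106, 33] 0.0523 [123, 117, 116] 0.0563 [119, 112, 113] 
from [0.5918 0.2624 0.171 ] shift [1.000e-04 1.000e-04 1.575e-01] spin -0.002 joints7 0.68 tilt [ 0.  0. -1.]
(array([591.8, 262.4,  90.1,  50.3]), -0.6041)
```

View pics/L5s.png

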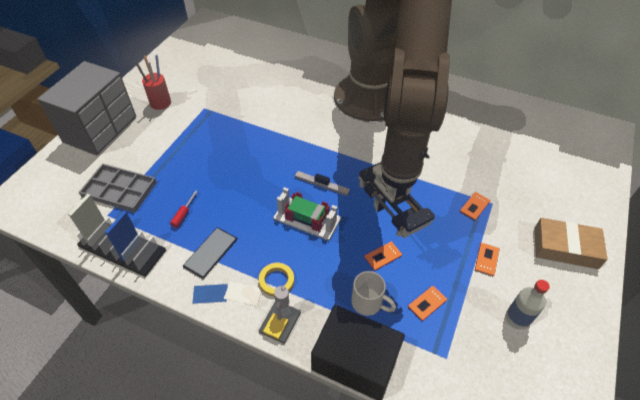

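The scene view shows the four-cell stack in the jig at (306,213), the bar at (322,183), and the gripper over the cover at (383,255), with the mug at (369,292). I'll check clearance from the gripper body to the mug before descending.

```bash
python3 - <<'E'
from h import *
t=load("top0"); c=cloud(t)
q=c[120:185,220:290].reshape(-1,3); q=q[(q[:,2]>.055)&(q[:,2]<.12)]; print(len(q),q.min(0),q.max(0))
p=.969; e=np.array([np.cos(p),np.sin(p)]); n=np.array([-e[1],e[0]])
d=q[:,:2]-[.5918,.2625]; a=d@e; b=d@n
print("along",a.min().round(3),"across",b.min().round(3),b.max().round(3)); k=(np.abs(b)<.05); print("in band: min along",a[k].min() if k.any() else None)
k=a<.1; print("within 0.1 along: across",b[k].min() if k.any() else None,b[k].max() if k.any() else None)
E
```

```text
558 [0.69325515 0.215431   0.05509585] [0.82587412 0.3716251  0.10024491]
along 0.048 across -0.22 -0.073
in band: min along None
within 0.1 along: across -0.21959887821453772 -0.0731635617303035
```

Emit:
jog_arm --pt "0.0 0.0 0.06 -0.002" --pt "0.0 0.0 0.12 -0.002" --pt "0.0 0.0 0.145 -0.002" --pt "0.0 0.0 0.1575 -0.002" --pt "0.0 0.0 0.1575 -0.002" --pt "0.0 0.0 0.1575 -0.002"

```text
clock: 39.85
position: [0.5926, 0.2629, 0.0146]
ee_rot: [0.93, 2.999, 0.002]
force: [0.3, 1.0, -0.4]
width: 0.813
gripper_force: 0.0
```

Emit:
jog_arm --pt "0 0 0 0" --pt "0 0 0 0" --pt "0 0 0 0" --pt "0 0 0 0" --pt "0 0 -0.02 0" --pt "0 0 -0.08 0" --pt "0 0 -0.14 0" --pt "0 0 -0.16 0" --pt "0 0 -0.16 0" --hand 0.03

```text
clock: 40.98
position: [0.5929, 0.2629, 0.1764]
ee_rot: [0.929, 2.998, 0.005]
force: [-0.3, -0.1, -1.2]
width: 0.539
gripper_force: 25.0
```

```bash
python3 - <<'E'
from h import *
go(.565,.0268,.16,0)
E
```

```text
from [0.5929 0.2629 0.1764] shift [-0.1105 -0.2105  0.0157] spin 0.97 joints7 0.69 tilt [ 0.0039  0.0023 -1.    ]
```

Emit:
jog_arm --pt "-0.1105 -0.2105 0.015 0.97" --pt "-0.1105 -0.2105 0.015 0.97" --pt "-0.1105 -0.2105 0.015 0.97" --pt "-0.1105 -0.2105 0.015 0.97" --pt "-0.1105 -0.2105 0.015 0.97" --pt "-0.1105 -0.2105 0.015 0.97" --pt "-0.1105 -0.2105 0.015 0.97" --pt "-0.1105 -0.2105 0.015 0.97" --pt "-0.1105 -0.2105 0.015 0.97" --pt "-0.1105 -0.2105 0.015 0.97"

```text
clock: 42.22
position: [0.5639, 0.0266, 0.1585]
ee_rot: [-2.22, -2.222, -0.0]
force: [0.2, -0.3, -1.3]
width: 0.535
gripper_force: 25.0
```

```bash
python3 - <<'E'
from h import *
go(.565,.0265,.069,0)
E
```

```text
from [0.5639 0.0266 0.1585] shift [-0.0001  0.0011  0.0895] spin 0.001 joints7 0.23 tilt [ 1.e-04  1.e-04 -1.e+00]
```

Emit:
jog_arm --pt "0 0.0011 0.04 0.001" --pt "0 0.0011 0.06 0.001" --pt "0 0.0011 0.07 0.001" --pt "0 0.0011 0.08 0.001" --pt "0 0.0011 0.086 0.001" --pt "0 0.0011 0.089 0.001" --pt "0 0.0011 0.0895 0.001" --pt "0 0.0011 0.0895 0.001"

```text
clock: 43.22
position: [0.5652, 0.0265, 0.0692]
ee_rot: [2.222, 2.22, 0.001]
force: [0.1, 0.1, -1.1]
width: 0.54
gripper_force: 25.0
```

Emit:
jog_arm --pt "0 0 0.0003 0" --pt "0 0 0.0003 0" --pt "0 0 0.0003 0" --pt "0 0 -0.03 0" --pt "0 0 -0.09 0" --pt "0 -0.05 -0.1 0" --pt "0 -0.1345 -0.1 0" --pt "-0.014 -0.1345 -0.1 0" --pt "-0.014 -0.1345 -0.1 0" --pt "-0.014 -0.1345 -0.1 0" --hand 0.065

```text
clock: 44.48
position: [0.4315, 0.013, 0.1693]
ee_rot: [2.222, 2.22, 0.002]
force: [-0.1, 0.3, -1.0]
width: 0.709
gripper_force: 0.0
```

```bash
python3 - <<'E'
from h import *
t=grab("top","L6"); s=grab("scene","L6s")
c=cloud(t); 
for lx in(-.038,0,.038):
    for ly in(-.018,.018):
        u,v=pix(t,[.565+ly,.0267+lx,.062])[0].round().astype(int); print(round(float(np.median(c[v-1:v+2,u-1:u+2,2])),4),end=" ")
def org(d,z):
    im=cv2.resize(d["color"],None,fx=4,fy=4,interpolation=cv2.INTER_CUBIC).astype(int)
    m=((im[...,0]>2*im[...,2])&(im[...,1]>im[...,0]*.3)&(im[...,0]>60)).astype(np.uint8)
    print("cover",rect(d,pix(d,[.565,.0267,z])[0],z,mask=m,win=22))
org(t,.061);org(s,.061)
go(.432,.0128,.0271,0)
def crop(d,x,y,w,h,k): return cv2.resize(d["color"][y:y+h,x:x+w,::-1],None,fx=k,fy=k,interpolation=cv2.INTER_CUBIC)
cv2.imwrite("pics/crop6.png",np.hstack([crop(t,290,175,80,80,5),crop(s,265,165,80,80,5)]))
E
```

```text
0.2662 0.0611 0.2676 0.0605 0.0617 0.0606 cover (array([566.7,  27. ,  90.3,  53.1]), 1.5425)
cover (array([566.4,  27. ,  92.4,  55.9]), 1.5664)
from [0.4316 0.0128 0.1691] shift [0.     0.0003 0.142 ] spin -0.001 joints7 0.12 tilt [ 9.e-04 -4.e-04 -1.e+00]
```

View pics/crop6.png

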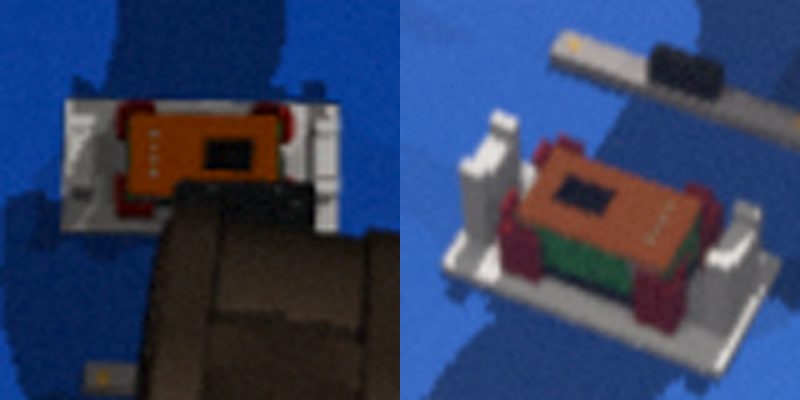

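The crop shows the cover face up and flat on the stack between the guides, with its top at 61 mm (expected 62) and centred to about 1 mm. Next I'll bring the bar back.

Emit:
jog_arm --pt "0 0.0003 0.06 -0.001" --pt "0 0.0003 0.11 -0.001" --pt "0 0.0003 0.13 -0.001" --pt "0 0.0003 0.142 -0.001" --pt "0 0.0003 0.142 -0.001" --pt "0 0.0003 0.142 -0.001" --hand 0.045

```text
clock: 45.32
position: [0.4316, 0.0127, 0.0276]
ee_rot: [2.221, 2.221, 0.002]
force: [-0.2, 0.4, -0.2]
width: 0.484
gripper_force: 0.0
```

Emit:
jog_arm --pt "0 0 0 0" --pt "0 0 0 0" --pt "0 0 0 0" --pt "0 0 0 0" --pt "0 0 0 0" --pt "0 0 -0.02 0" --pt "0 0 -0.08 0" --pt "0 0 -0.125 0" --pt "0 0 -0.125 0" --pt "0 0.135 -0.125 0" --pt "0 0.135 -0.125 0" --pt "0 0.135 -0.125 0" --pt "0 0.135 -0.125 0" --pt "0 0.135 -0.125 0" --hand 0.0 --newtons 30

```text
clock: 47.08
position: [0.5639, 0.0124, 0.151]
ee_rot: [-2.221, -2.219, 0.003]
force: [-0.1, 0.3, -2.7]
width: 0.169
gripper_force: 30.0
```

```bash
python3 - <<'E'
from h import *
go(.565,.0267,.0925,0)
s=grab("scene","L7s")
def crop(d,x,y,w,h,k): return cv2.resize(d["color"][y:y+h,x:x+w,::-1],None,fx=k,fy=k,interpolation=cv2.INTER_CUBIC)
cv2.imwrite("pics/crop7.png",crop(s,245,140,120,100,5))
# bar dots, known plane: bar top = TCP z -.0271+.012
o=arm.observe(); z=o["position"][2]-.0151; print("z",z)
im=cv2.resize(s["color"],None,fx=4,fy=4,interpolation=cv2.INTER_CUBIC).astype(int)
for dy in(.073,-.073):
    u,v=pix(s,[.565,.0267-.0139+dy*1+.0139,z])[0]; 
    sl=np.s_[int(v*4)-24:int(v*4)+24,int(u*4)-24:int(u*4)+24]; i=im[sl]; w=(i[...,0]-i[...,2]-15).clip(0)*(i[...,1]>.55*i[...,0]); w=np.where(w>w.max()*.5,w,0).astype(float)
    yy,xx=np.mgrid[:48,:48]; cx=(w*xx).sum()/w.sum()+sl[1].start; cy=(w*yy).sum()/w.sum()+sl[0].start
    print(w.max(),plane(s,((cx+.5)/4-.5,(cy+.5)/4-.5),z).round(4))
E
```

```text
from [0.5639 0.0124 0.151 ] shift [0.0143 0.0013 0.0585] spin -0.001 joints7 0.3 tilt [-2.6e-03  3.0e-04 -1.0e+00]
z 0.13628539194708433
45.0 [[0.5655 0.0854 0.1363]]
8.0 [[ 0.5399 -0.0464  0.1363]]
```

View pics/crop7.png

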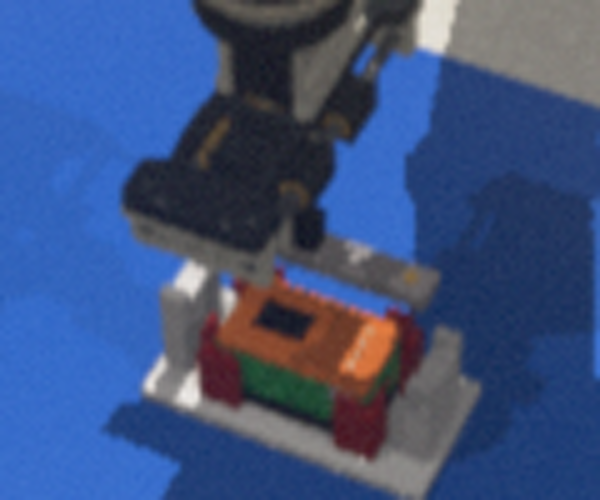

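The crop shows the bar gripped level above the jig. Its left dot is consistent with the bar being centred on the TCP. Aligning and lowering.

Emit:
jog_arm --pt "0.0143 0.0013 0 -0.001" --pt "0.0143 0.0013 0 -0.001" --pt "0.0143 0.0013 0.02 -0.001" --pt "0.0143 0.0013 0.035 -0.001" --pt "0.0143 0.0013 0.045 -0.001" --pt "0.0143 0.0013 0.053 -0.001" --pt "0.0143 0.0013 0.057 -0.001" --pt "0.0143 0.0013 0.0578 -0.001" --pt "0.0143 0.0013 0.0578 -0.001" --pt "0.0143 0.0013 0.0578 -0.001"

```text
clock: 48.38
position: [0.5673, 0.0269, 0.0944]
ee_rot: [2.22, 2.222, 0.001]
force: [0.2, -0.0, -2.1]
width: 0.17
gripper_force: 30.0
```

Emit:
jog_arm --pt "0 -0.002 0.0005 0" --pt "0 -0.002 0.001 0" --pt "0 -0.002 0.0013 0" --pt "0 -0.002 0.0013 0" --pt "0 -0.002 0.0013 0"

```text
clock: 49.0
position: [0.5649, 0.0269, 0.0931]
ee_rot: [-2.22, -2.222, -0.0]
force: [-4.2, 0.6, 6.5]
width: 0.171
gripper_force: 30.0
```

Emit:
jog_arm --pt "0 0 0 0" --pt "0 0 0 0" --pt "0 0 0 0" --pt "0 0 -0.03 0" --pt "0 0 -0.08 0" --pt "0 0 -0.13 0" --pt "0 -0.1 -0.15 0" --pt "0.2 -0.15 -0.15 0" --pt "0.3 -0.15 -0.15 0" --pt "0.3 -0.15 -0.15 0" --pt "0.3 -0.15 -0.15 0" --pt "0.3 -0.15 -0.15 0" --pt "0.3 -0.15 -0.15 0" --hand 0.04

```text
clock: 50.62
position: [0.4124, 0.3322, 0.2423]
ee_rot: [-2.21, -2.232, -0.0]
force: [0.5, -0.8, 0.2]
width: 0.44
gripper_force: 0.0
```

```bash
python3 - <<'E'
from h import *
t=grab("top","F"); s=grab("scene","Fs"); z=.078
for d in(t,s):
    im=cv2.resize(d["color"],None,fx=4,fy=4,interpolation=cv2.INTER_CUBIC).astype(int); P=[]
    for dy in(.073,-.073):
        u,v=pix(d,[.565,.0267+dy,z])[0]
        sl=np.s_[int(v*4)-14:int(v*4)+14,int(u*4)-14:int(u*4)+14]; i=im[sl]; w=(i[...,0]-i[...,2]-15).clip(0)*(i[...,1]>.55*i[...,0]); w=np.where(w>w.max()*.5,w,0).astype(float)
        yy,xx=np.mgrid[:28,:28]; P.append(plane(d,(((w*xx).sum()/w.sum()+sl[1].start+.5)/4-.5,((w*yy).sum()/w.sum()+sl[0].start+.5)/4-.5),z)[0])
    print(np.round(P,4),"mid",np.mean(P,0).round(4))
c=cloud(t)
for y in(.107,.065,-.012,-.05):
    u,v=pix(t,[.565,y,.078])[0].round().astype(int); print(round(float(np.median(c[v-1:v+2,u-1:u+2,2])),4),end=" ")
def crop(d,x,y,w,h,k): return cv2.resize(d["color"][y:y+h,x:x+w,::-1],None,fx=k,fy=k,interpolation=cv2.INTER_CUBIC)
cv2.imwrite("pics/crop8.png",np.hstack([crop(t,290,175,80,80,5),crop(s,265,165,80,80,5)]))
# plate outline in same picture
print(arm.observe()["clock"])
E
```

```text
[[ 0.5658  0.0999  0.078 ]
 [ 0.5661 -0.0462  0.078 ]] mid [0.5659 0.0269 0.078 ]
[[ 0.566   0.0998  0.078 ]
 [ 0.5661 -0.0458  0.078 ]] mid [0.5661 0.027  0.078 ]
0.0792 0.0777 0.0784 0.0787 50.725
```

View pics/crop8.png

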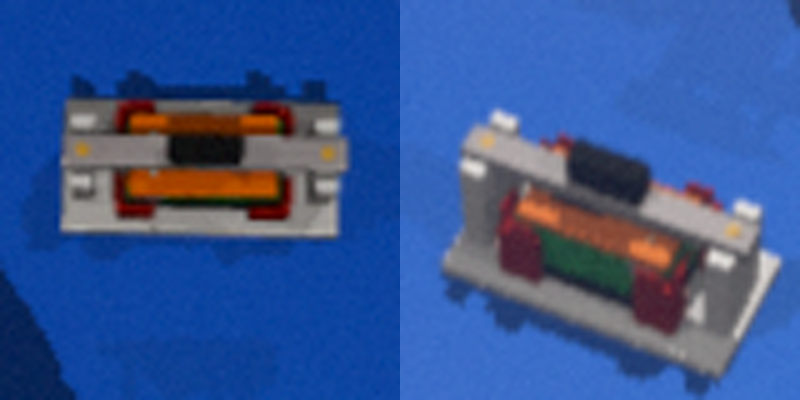

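View pics/F.png

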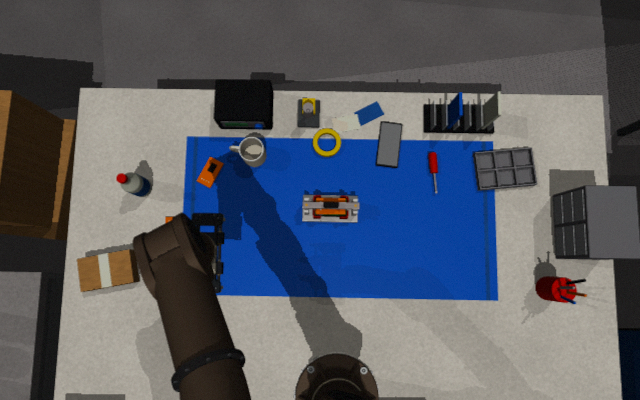

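The final views show the bar flat on both cradles, with its top at 78 mm and level. It is centred along its length to about 0.3 mm and lies between the cheeks. The cover is beneath it in the guides, the arm is clear, and the bystanders that are in view are where they started. Handing in.

```bash
python3 -c "
from cell import arm
print(arm.sign_off())"
```

```text
the job is handed in; nothing more can be done
None
```

The job is handed in at about 51 s of the 210 s allowed: base, four cells and the orange cover are stacked flat in the pocket, and the clamp bar is back across both cradles, level and centred; the judge's verdict was not returned.

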